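# Line up the reservoir capacitors for testing

### The job

The four capacitors pulled from the power unit are to be tested from the smallest to the largest: line them up in the four trays in order of size, the smallest in the tray next to the component tester and the largest in the tray farthest from it. Stand each one upright in the middle of its own tray, and leave the circuit board lying among them where it is.

Things in the scene. Friction and masses are not known exactly. Their poses are not given: they have to be found in the camera images.
- cap_blue: The smallest of four screw-terminal electrolytic capacitors: an upright cylinder 35 mm in diameter and 58 mm tall (royal-blue sleeve with a pale vertical stripe, aluminium rim, black top with two metal screw terminals standing 8 mm above it). Loose, at most 0.55 kg. Origin: centre of its flat underside; z axis up along the can.
- cap_green: The second smallest of four screw-terminal electrolytic capacitors: an upright cylinder 44 mm in diameter and 70 mm tall (green sleeve with a pale vertical stripe, aluminium rim, black top with two metal screw terminals standing 8 mm above it). Loose, at most 0.55 kg. Origin: centre of its flat underside; z axis up along the can.
- cap_black: The second largest of four screw-terminal electrolytic capacitors: an upright cylinder 51 mm in diameter and 83 mm tall (black sleeve with a pale vertical stripe, aluminium rim, black top with two metal screw terminals standing 8 mm above it). Loose, at most 0.55 kg. Origin: centre of its flat underside; z axis up along the can.
- cap_bronze: The largest of four screw-terminal electrolytic capacitors: an upright cylinder 63 mm in diameter and 100 mm tall (brown-bronze sleeve with a pale vertical stripe, aluminium rim, black top with two metal screw terminals standing 8 mm above it). Loose, at most 0.55 kg. Origin: centre of its flat underside; z axis up along the can.
- tray_a: One of four identical black antistatic parts trays fixed about 100 mm apart in a straight row on the blue-green mat; 92 x 92 mm outside, 87 x 87 inside, pinkish-grey floor. Letters do not follow the order in the row. Origin: centre of underside (on the 3 mm mat); inner floor 3 mm, wall tops 13 mm above it; x axis roughly across the row, y along it.
- tray_b: One of four identical black antistatic parts trays fixed about 100 mm apart in a straight row on the blue-green mat; 92 x 92 mm outside, 87 x 87 inside, pinkish-grey floor. Letters do not follow the order in the row. Origin: centre of underside (on the 3 mm mat); inner floor 3 mm, wall tops 13 mm above it; x axis roughly across the row, y along it.
- tray_c: One of four identical black antistatic parts trays fixed about 100 mm apart in a straight row on the blue-green mat; 92 x 92 mm outside, 87 x 87 inside, pinkish-grey floor. Letters do not follow the order in the row. Origin: centre of underside (on the 3 mm mat); inner floor 3 mm, wall tops 13 mm above it; x axis roughly across the row, y along it.
- tray_d: One of four identical black antistatic parts trays fixed about 100 mm apart in a straight row on the blue-green mat; 92 x 92 mm outside, 87 x 87 inside, pinkish-grey floor. Letters do not follow the order in the row. Origin: centre of underside (on the 3 mm mat); inner floor 3 mm, wall tops 13 mm above it; x axis roughly across the row, y along it.
- tester: Component tester: cream box 140 x 90 x 36 mm (to 60 mm with fittings), dark face, blue screen, green socket, coloured posts, fixed on the mat at the left or right end of the tray row, about 115 mm from the middle of the end tray. (At the other end: a soldering-iron stand 190 mm tall.) Origin: centre of underside; x axis roughly across the row, y along it.
- circuit_board: Green circuit board 95 x 100 mm, small parts up to 36 mm high, lying loose on the bench among the capacitors; to be left alone. Origin: centre of its underside; z axis up. A red screwdriver and a blue desoldering pump (20 to 30 mm high) also lie between the capacitors.

How it is judged:
At the end, for the whole second after the job is handed in: Each capacitor stands upright (within 0.1 rad) on the floor of a tray, within 15 mm of its middle, in order of size along the row: smallest nearest the tester (about 115 mm between middles), then about 215, 315 and, the largest, 415 mm. All released, at rest; circuit board within 20 mm of its start (((horizontal distance between cap_blue and tray_a below 0.015 m and z of cap_blue in the frame of tray_a below 0.008 m) or (horizontal distance between cap_blue and tray_b below 0.015 m and z of cap_blue in the frame of tray_b below 0.008 m) or (horizontal distance between cap_blue and tray_c below 0.015 m and z of cap_blue in the frame of tray_c below 0.008 m) or (horizontal distance between cap_blue and tray_d below 0.015 m and z of cap_blue in the frame of tray_d below 0.008 m)) and horizontal distance between cap_blue and tester between 0.07 and 0.16 m and angle between each of cap_blue, cap_green, cap_black, cap_bronze's own z axis and vertical below 0.1 rad and linear speed of each of cap_blue, cap_green, cap_black, cap_bronze below 0.02 m/s and ((horizontal distance between cap_green and tray_a below 0.015 m and z of cap_green in the frame of tray_a below 0.008 m) or (horizontal distance between cap_green and tray_b below 0.015 m and z of cap_green in the frame of tray_b below 0.008 m) or (horizontal distance between cap_green and tray_c below 0.015 m and z of cap_green in the frame of tray_c below 0.008 m) or (horizontal distance between cap_green and tray_d below 0.015 m and z of cap_green in the frame of tray_d below 0.008 m)) and horizontal distance between cap_green and tester between 0.17 and 0.26 m and ((horizontal distance between cap_black and tray_a below 0.015 m and z of cap_black in the frame of tray_a below 0.008 m) or (horizontal distance between cap_black and tray_b below 0.015 m and z of cap_black in the frame of tray_b below 0.008 m) or (horizontal distance between cap_black and tray_c below 0.015 m and z of cap_black in the frame of tray_c below 0.008 m) or (horizontal distance between cap_black and tray_d below 0.015 m and z of cap_black in the frame of tray_d below 0.008 m)) and horizontal distance between cap_black and tester between 0.27 and 0.36 m and ((horizontal distance between cap_bronze and tray_a below 0.015 m and z of cap_bronze in the frame of tray_a below 0.008 m) or (horizontal distance between cap_bronze and tray_b below 0.015 m and z of cap_bronze in the frame of tray_b below 0.008 m) or (horizontal distance between cap_bronze and tray_c below 0.015 m and z of cap_bronze in the frame of tray_c below 0.008 m) or (horizontal distance between cap_bronze and tray_d below 0.015 m and z of cap_bronze in the frame of tray_d below 0.008 m)) and horizontal distance between cap_bronze and tester between 0.37 and 0.46 m and distance of circuit_board from where it was at the start of the episode below 0.02 m); the robot touches nothing.
It fails at once if the circuit board is shifted by more than 20 mm (distance of circuit_board from where it was at the start of the episode above 0.02 m).
It also fails if it takes over 118 s, if anything falls off the work surface, if the arm or the gripper's body presses on something with over 40 N, if the wrist force passes 120 N, or if a joint passes its speed limit or range.

### The arm

A 6-joint arm with a two-finger parallel gripper is mounted at the origin on the work surface. World frame = base frame: x ahead of the robot, y to its left, z up, the work surface at z = 0. Lengths are in m, angles in rad, forces in N, time in s.
With the tool pointing down it reaches from about 0.375 to 0.975 m from the base axis. Payload 3.8 kg.
Tool frame: the origin (TCP) lies midway between the tips of the shut fingers; the grasp point (between the pads) lies 19 mm behind it; z points along the fingers, y is the line along which they close (so a half turn about z gives the same grasp; the last joint's range is limited). The gripper opens to 85 mm and grips with 20 to 120 N. Pads are 22 mm wide; open, the fingers measure 114 mm over their backs; the gripper's body (76 mm by 85 mm) begins 54 mm behind the grasp point. The pads swing forward as they close: fully open they stand 13 mm farther back than shut.
Start: joints at [1.129, 0.264, 1.604, -0, 1.274, -0.037], TCP at [0.266, 0.62, 0.231] pointing down, gripper open.
Joint ranges: [-2.63, 2.63], [-0.94, 2.18], [0.31, 2.57], [-1.31, 4.45], [0, 2.66], [-2.55, 2.55]. Speed limits (rad/s): [2.57, 2.57, 3.14, 3.14, 3.14, 3.14].

### API

Orientations are given as a rotation vector (axis times angle).
In Python, from workcell import status, read_camera, workorder, masks_of gives the robot as it stands.
- The arm moves only by the tool drive_tool, never from a script. Its argument "rows" is a list of rows, each a list of 7 numbers: the turn, a rotation vector about the tool's x, y, z in degrees, then the shift along the tool's x, y, z in m, then the opening, from 0 (shut) to 1 (fully open). In form: [[ax, ay, az, tx, ty, tz, claw], ...]. A call has 1 to 8 rows; each row shifts and turns the commanded pose from where the row before left it, along the tool's axes as they then stand; what a row does not reach is not made up. A row lasts 1/12 s, in which the tool goes at most 41.7 mm and 7.16 degrees, less where a joint would pass 70% of its speed; a pose out of reach is approached as far as the arm can. A call is refused whole if a number of a shift passes 0.0417 or a number of a turn 7.16, either way. A call with a gripper value outside its range is refused whole. The fingers move at their own pace and stop on an object; "force" is the grip in N (left out, the last holds). Time passes only in rows, so rows that do not move let the fingers close. It gives the time, the measured TCP pose, the force, the opening and the grip force at its end, in the units of the state.
- status.read_state(): the state, without advancing time (a new reading comes with each control period).
- read_camera(name): name is "scene" or "top"; returns a dict with "color" (400x640x3 uint8, red, green, blue), "intrinsics" (3x3 intrinsics, pixels), "world_from_camera" (4x4, takes a point from camera to world coordinates). Camera axes: x right, y up, looking along -z (the intrinsics and any distortion apply to the point x, -y, -z); pixel columns grow to the right and rows downward; lengths in m; the calibration is good to about 2 mm. A picture is of the moment at which its call begins. There is no depth.
- workorder.finish_job(): hands the job in; it is judged then, once.
Trained networks look in a picture, given as the dict that the camera call returned (one of the last four; its "shot" number tells which), for a name from the list of things; names that differ only in an ending like _2 or _b are one class to them, and where a whole thing is asked for, a point or a joint stands for the part that bears it (a point fixed in the world has none). Each returns a list of dicts, best first, with "score" (0 to 1); they miss things now and then, are a little off and sometimes report something else, mostly with a low value. They report only what shows in the picture. A call takes as long as a camera call.
- masks_of(picture, name): "mask" (400x640 bool, what is visible of it) and "bbox" ([left, top, right, bottom] in pixels, round what is visible of it).
The state is a dict: "time": time; "q": joint angles; "joint_vel": joint speeds; "joint_torque": joint torques, N m; "tool_pos": TCP position; "tcp_rot": TCP orientation; "wrist_force": force on the tool from outside, world axes, zero at the start; "torque": the same for the moment, N m; "width": opening from 0.0 (shut) to 1.0 (fully open); "grip_force": force on a finger pad.
Only numpy, scipy, OpenCV 4.12 (cv2) and the standard library are available. Lean on these libraries where they do the work, as an engineer would, in place of code of your own. Each camera call takes 0.05 s, during which the arm holds its last target. There are 200 camera calls.

## Working session

There is one attempt and no reset: what is moved stays moved. The work goes in short steps, Python scripts to look and compute and a tool call to move; the robot and the scene stay as the last step left them, time stands still between calls to the robot, and variables do not carry over. Pictures are saved under pics/ and viewed, at most 14 in all, crops included, and the job is handed in when it is done.

Besides the shell and the picture viewer there is one more tool, called after "Call:" by a JSON object that holds its "fn" and its "kwargs", one argument or row to a line. drive_tool: Moves the arm, as the interface text tells. Its arguments: {"type":"object","properties":{"rows":{"type":"array"},"force":{"type":"number"}},"required":["rows"]}

```bash
ls; mkdir -p pics
cat > h.py <<'E'
import numpy as np, cv2
from workcell import status, read_camera, workorder, masks_of
def shot(n,f=None):
    p=read_camera(n)
    if f: cv2.imwrite('pics/'+f,p['color'][:,:,::-1])
    return p
def ray(p,u,v):
    K=np.array(p['intrinsics']);T=np.array(p['world_from_camera'])
    d=np.linalg.inv(K)@[u,v,1]; d=np.array([d[0],-d[1],-d[2]])
    return T[:3,3],T[:3,:3]@d
def at_z(p,u,v,z):
    o,d=ray(p,u,v); return o+d*(z-o[2])/d[2]
def proj(p,X):
    K=np.array(p['intrinsics']);T=np.array(p['world_from_camera'])
    c=T[:3,:3].T@(np.array(X)-T[:3,3]); c=K@[c[0],-c[1],-c[2]]; return c[:2]/c[2]
def tri(a,b):
    (o1,d1),(o2,d2)=a,b
    d1=d1/np.linalg.norm(d1);d2=d2/np.linalg.norm(d2)
    s=np.linalg.lstsq(np.c_[d1,-d2],o2-o1,rcond=None)[0]
    A=o1+s[0]*d1;B=o2+s[1]*d2
    return (A+B)/2,np.linalg.norm(A-B)
E
python3 - <<'E'
from h import *
np.set_printoptions(precision=4,suppress=True)
s=status.read_state(); print(s)
for n in ['scene','top']:
    p=shot(n,n+'0.png'); print(n,p['intrinsics'],p['world_from_camera'],[k for k in p])
    for t in ['cap_blue','cap_green','cap_black','cap_bronze','tray_a','tester','circuit_board']:
        print(t,[(round(m['score'],2),np.round(m['bbox'],1).tolist(),int(m['mask'].sum())) for m in masks_of(p,t)])
E
```

```text
pics
{'time': 0.0, 'q': array([ 1.1291,  0.2648,  1.6054, -0.    ,  1.2737, -0.0369]), 'joint_vel': array([-0.    ,  0.0009, -0.0013,  0.0004,  0.0002,  0.0006]), 'joint_torque': array([  0.0019, -51.5113, -36.7312,  -0.    ,   0.013 ,   0.    ]), 'tool_pos': array([0.2655, 0.6198, 0.2299]), 'tcp_rot': array([-0.6313, -3.077 ,  0.0035]), 'wrist_force': array([ 0.1021, -0.5769,  0.431 ]), 'torque': array([-0.0831,  0.0373, -0.0111]), 'grip_force': 0.0, 'width': 1.0037381266641687}
scene [[366.2111   0.     322.525 ]
 [  0.     366.2111 206.6575]
 [  0.       0.       1.    ]] [[-0.8488 -0.3379  0.4067  0.8775]
 [ 0.5283 -0.5741  0.6255  0.5309]
 [ 0.0221  0.7458  0.6658  0.6081]
 [ 0.      0.      0.      1.    ]] ['color', 'intrinsics', 'world_from_camera', 'shot']
cap_blue [(0.63, [308.1, 154.9, 321.7, 183.4], 288)]
cap_green [(0.89, [433.4, 250.8, 467.9, 288.0], 850)]
cap_black [(0.63, [372.9, 206.0, 400.2, 250.5], 893)]
cap_bronze [(0.64, [286.7, 121.2, 307.3, 157.2], 818)]
tray_a [(0.89, [236.1, 181.7, 285.7, 214.5], 995), (0.82, [283.7, 258.4, 350.7, 313.4], 1978), (0.73, [251.8
[... 460 characters left out ...]
era', 'shot']
cap_blue [(0.52, [365.4, 224.9, 388.7, 239.4], 209), (0.28, [186.3, 137.5, 231.2, 191.3], 2095)]
cap_green [(0.86, [188.3, 245.6, 212.2, 269.7], 390), (0.19, [187.7, 140.8, 231.5, 193.4], 1986)]
cap_black [(0.71, [248.4, 224.8, 273.5, 248.3], 456), (0.16, [277.3, 146.0, 314.5, 181.7], 1240)]
cap_bronze [(0.89, [411.4, 222.3, 447.1, 250.8], 754), (0.54, [315.3, 148.8, 351.4, 180.7], 1192)]
tray_a [(0.81, [275.8, 144.0, 313.2, 183.2], 1268), (0.77, [315.8, 146.5, 352.5, 184.5], 1286), (0.66, [347.6, 151.4, 390.9, 187.6], 1272), (0.63, [238.9, 148.2, 274.5, 181.6], 1292)]
tester [(0.93, [192.0, 140.4, 231.3, 193.1], 1994)]
circuit_board [(0.67, [297.2, 226.5, 338.7, 266.7], 1442)]
```

View pics/scene0.png

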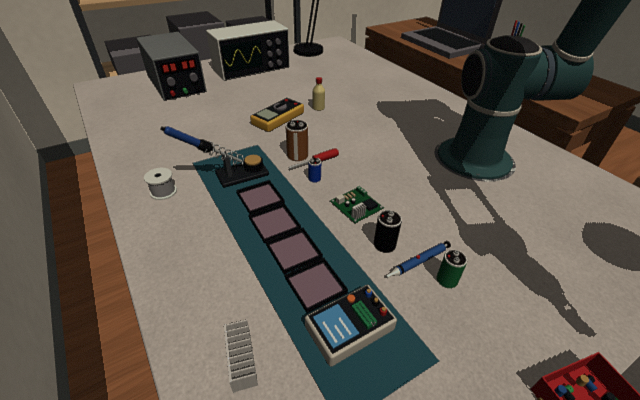

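View pics/top0.png

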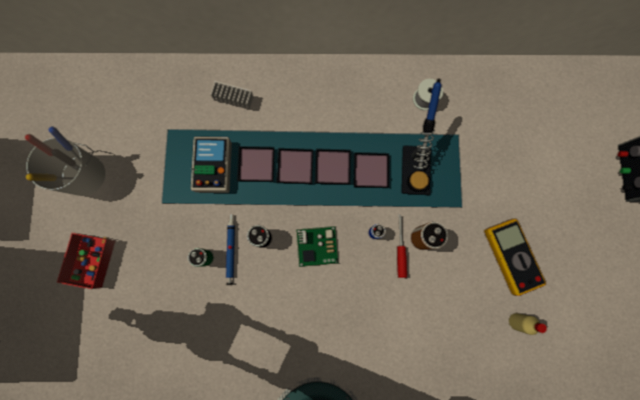

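The tester is at the left end (+y) at top pixel (210,165), and the trays are at u≈257, 296, 333 and 371. The caps in the top view are green (200,257), black (260,236), blue (377,232) and bronze (430,236). The board is at (318,247), the pump at u=231 and the screwdriver at u=402.

```bash
cat > meas.py <<'E'
from h import *
from scipy.optimize import least_squares
np.set_printoptions(precision=4,suppress=True)
D=dict(cap_blue=(.035,.058),cap_green=(.044,.070),cap_black=(.051,.083),cap_bronze=(.063,.1))
A=np.linspace(0,2*np.pi,48)
P={n:shot(n) for n in ['scene','top']}
def box(p,x,y,r,h,z0=0):
    q=np.array([proj(p,[x+r*np.cos(a),y+r*np.sin(a),z]) for a in A for z in (z0,z0+h)])
    return np.r_[q.min(0),q.max(0)]
def caps():
  for t,(d,h) in D.items():
    B={}
    for n,p in P.items():
        m=masks_of(p,t)
        if not m: continue
        k=m[0]['mask'].astype(np.uint8); ys,xs=np.nonzero(k); B[n]=np.r_[xs.min(),ys.min(),xs.max()+1,ys.max()+1]
    f=lambda v:np.concatenate([box(P[n],v[0],v[1],d/2,v[2])-B[n] for n in B])
    x0=at_z(P['top'],(B['top'][0]+B['top'][2])/2,(B['top'][1]+B['top'][3])/2,h)
    s=least_squares(f,[x0[0],x0[1],h],loss='soft_l1')
    g=[least_squares(lambda v:box(P[n],v[0],v[1],d/2,h+.004)-B[n],x0[:2],loss='soft_l1').x for n in B]
    print(t,'xyh',s.x,'res',f(s.x).round(1),'single',*g)
def trays():
  for t in ['tray_a','tester','circuit_board']:
    C={}
    for n,p in P.items():
        C[n]=[]
        for m in masks_of(p,t)[:4 if t=='tray_a' else 1]:
            k=m['mask'].astype(np.uint8); c=max(cv2.findContours(k,0,2)[0],key=cv2.contourArea)
            M=cv2.moments(c);C[n].append(np.array([M['m10']/M['m00'],M['m01']/M['m00']]))
        C[n].sort(key=lambda c:at_z(P[n],*c,.01)[1])
    for a,b in zip(C['scene'],C['top']):
        X,g=tri(ray(P['scene'],*a),ray(P['top'],*b))
        print(t,'tri',X,'gap',round(g,4),'z10mm',at_z(P['scene'],*a,.01)[:2],at_z(P['top'],*b,.01)[:2])
if __name__=='__main__': caps();trays()
E
python3 meas.py
python3 - <<'E'
from h import *
out=[]
for n,(x0,y0,x1,y1) in {'top':(170,130,450,280),'scene':(180,110,480,380)}.items():
    p=shot(n); c=p['color'][y0:y1,x0:x1,::-1]
    cv2.imwrite('pics/crop_%s.png'%n,cv2.resize(c,None,fx=800/(x1-x0) if n=='top' else 2.2,fy=800/(x1-x0) if n=='top' else 2.2,interpolation=cv2.INTER_CUBIC))
E
```

```text
cap_blue xyh [ 0.5522 -0.017   0.1639] res [ -4.8  -0.3  -1.2  41.8   0.7  30.4 -19.7  20.8] single [ 0.466  -0.1469] [ 0.6447 -0.0657]
cap_green xyh [0.4041 0.2801 0.0677] res [-0.2  0.2  0.2 -0.9 -0.4 -0.1  0.  -0.2] single [0.4075 0.2819] [0.4037 0.2785]
cap_black xyh [0.4517 0.1379 0.0804] res [-0.4 -0.1 -0.7 -0.4 -0.4  0.2 -0.8  0.5] single [0.4536 0.1412] [0.4521 0.1358]
cap_bronze xyh [ 0.4472 -0.2734  0.0997] res [-0.4  0.  -1.6 -0.2 -0.8  0.2  0.   0.9] single [ 0.4467 -0.2684] [ 0.4482 -0.2735]
tray_a tri [ 0.6287 -0.1448  0.0112] gap 0.0008 z10mm [ 0.628  -0.1458] [ 0.6294 -0.1452]
tray_a tri [ 0.6373 -0.0453  0.0097] gap 0.0005 z10mm [ 0.6376 -0.0452] [ 0.637  -0.0452]
tray_a tri [0.6393 0.0545 0.0096] gap 0.0005 z10mm [0.6393 0.0551] [0.6394 0.0544]
tray_a tri [0.6456 0.1552 0.0068] gap 0.0003 z10mm [0.6467 0.1573] [0.6448 0.1546]
tester tri [0.6566 0.1846 0.205 ] gap 0.1435 z10mm [ 0.638  -0.0446] [0.6449 0.2697]
circuit_board tri [ 0.4302 -0.0018  0.0038] gap 0.0006 z10mm [0.4346 0.0039] [ 0.4302 -0.002 ]
```

View pics/crop_top.png

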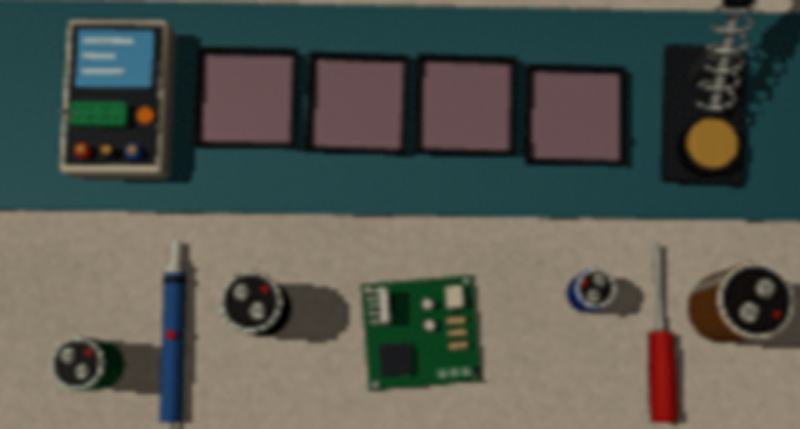

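The crop confirms the tray masks, and the fits for green, black and bronze agree with it. The blue network box in the top view includes its shadow. Its true extent is about u 369.5–386.3, v 224.3–238.9, so I'll refit blue from that.

Run:
```python
from meas import *
from scipy.spatial.transform import Rotation as R
B={'scene':np.array([308.1,154.9,321.9,183]),'top':np.array([369.5,224.3,386.3,238.9])}
f=lambda v:np.concatenate([box(P[n],v[0],v[1],.0175,v[2])-B[n] for n in B])
s=least_squares(f,[.455,-.15,.058]);print(s.x,f(s.x).round(1))
q=status.read_state(); r0=R.from_rotvec(q['tcp_rot'])
goal=R.from_matrix(np.array([[0,1,0],[1,0,0],[0,0,-1.]]))
print(np.degrees((r0.inv()*goal).as_rotvec()), r0.as_matrix())
```

```text
[ 0.4623 -0.1537  0.0618] [-0.4  0.  -0.9 -1.6 -1.4 -0.4 -0.   1.1]
[-0.0008 -0.0012 66.8082] [[-0.9192  0.3938 -0.    ]
 [ 0.3938  0.9192  0.    ]
 [ 0.     -0.     -1.    ]]
```

Call:
{"fn": "drive_tool", "kwargs": {
  "rows": [
    [0, 0, 7, 0, 0, 0, 1],
    [0, 0, 7, 0, 0, 0, 1],
    [0, 0, 7, 0, 0, 0, 1],
    [0, 0, 7, 0, 0, 0, 1],
    [0, 0, 7, 0, 0, 0, 1],
    [0, 0, 7, 0, 0, 0, 1],
    [0, 0, 7, 0, 0, 0, 1],
    [0, 0, 7, 0, 0, 0, 1]
  ],
  "force": 60
}}

```text
time: 2.47
tool_pos: [0.2658, 0.6204, 0.2313]
tcp_rot: [2.01, 2.415, -0.0]
wrist_force: [0.0, -0.4, 0.5]
width: 0.999
grip_force: 0.0
```

Call:
{"fn": "drive_tool", "kwargs": {
  "rows": [
    [0, 0, 7, 0, 0, 0, 1],
    [0, 0, 3.8, 0, 0, 0, 1],
    [0, 0, 0, -0.04, 0.016, 0, 1],
    [0, 0, 0, -0.04, 0.016, 0, 1],
    [0, 0, 0, -0.04, 0.016, 0, 1],
    [0, 0, 0, -0.04, 0.016, 0, 1],
    [0, 0, 0, -0.04, 0.016, 0, 1],
    [0, 0, 0, -0.04, 0.016, 0, 1]
  ]
}}

```text
time: 3.13
tool_pos: [0.359, 0.3866, 0.2314]
tcp_rot: [2.22, 2.222, 0.001]
wrist_force: [0.4, -0.0, 0.5]
width: 1.003
grip_force: 0.0
```

Call:
{"fn": "drive_tool", "kwargs": {
  "rows": [
    [0, 0, 0, -0.035, 0.015, 0, 1],
    [0, 0, 0, -0.035, 0.015, 0, 1],
    [0, 0, 0, -0.03, 0.0125, 0, 1],
    [0, 0, 0, 0, 0, 0.03, 1],
    [0, 0, 0, 0, 0, 0.03, 1],
    [0, 0, 0, 0, 0, 0.03, 1],
    [0, 0, 0, 0, 0, 0, 1],
    [0, 0, 0, 0, 0, 0, 1]
  ]
}}

```text
time: 3.8
tool_pos: [0.3998, 0.2873, 0.1399]
tcp_rot: [-2.221, -2.221, 0.007]
wrist_force: [0.2, 0.2, 0.9]
width: 0.997
grip_force: 0.0
```

Call:
{"fn": "drive_tool", "kwargs": {
  "rows": [
    [0, 0, 0, -0.007, 0.004, 0, 1],
    [0, 0, 0, 0, 0, 0.02, 1],
    [0, 0, 0, 0, 0, 0.025, 1],
    [0, 0, 0, 0, 0, 0.025, 1],
    [0, 0, 0, 0, 0, 0.025, 1],
    [0, 0, 0, 0, 0, 0.019, 1],
    [0, 0, 0, 0, 0, 0, 1],
    [0, 0, 0, 0, 0, 0, 1]
  ]
}}

```text
time: 4.47
tool_pos: [0.4062, 0.2817, 0.0285]
tcp_rot: [2.221, 2.222, 0.001]
wrist_force: [0.5, -0.2, 0.7]
width: 1.001
grip_force: 0.0
```

Run:
```python
from h import *
o=[]
for n,(x,y) in {'top':(200,255),'scene':(450,270)}.items():
    c=shot(n)['color'][y-50:y+50,x-50:x+50,::-1]; o.append(cv2.resize(c,(400,400),interpolation=2))
cv2.imwrite('pics/g1.png',np.hstack(o)); print(status.read_state()['tool_pos'])
```

```text
[0.40746765 0.28264011 0.02986542]
```

View pics/g1.png

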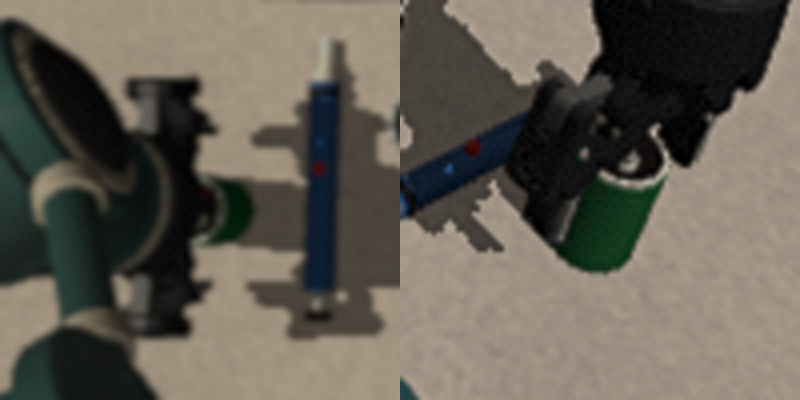

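Green (right crop, about (610,210)) stands between the open fingers and the pump is clear, so I'm closing.

Call:
{"fn": "drive_tool", "kwargs": {
  "rows": [
    [0, 0, 0, 0, 0, 0, 0.3],
    [0, 0, 0, 0, 0, 0, 0.3],
    [0, 0, 0, 0, 0, 0, 0.3],
    [0, 0, 0, 0, 0, 0, 0.3],
    [0, 0, 0, 0, 0, 0, 0.3],
    [0, 0, 0, 0, 0, 0, 0.3],
    [0, 0, 0, 0, 0, 0, 0.3],
    [0, 0, 0, 0, 0, 0, 0.3]
  ]
}}

```text
time: 5.23
tool_pos: [0.4061, 0.2819, 0.0285]
tcp_rot: [2.221, 2.221, 0.003]
wrist_force: [-0.8, 0.6, 5.1]
width: 0.498
grip_force: 60.8
```

Call:
{"fn": "drive_tool", "kwargs": {
  "rows": [
    [0, 0, 0, 0, 0, -0.015, 0.3],
    [0, 0, 0, 0, 0, -0.025, 0.3],
    [0, 0, 0, 0, 0, -0.03, 0.3],
    [0, 0, 0, 0, 0, -0.02, 0.3],
    [0, 0, 0, -0.015, 0.015, 0, 0.3],
    [0, 0, 0, -0.025, 0.025, 0, 0.3],
    [0, 0, 0, -0.025, 0.025, 0, 0.3],
    [0, 0, 0, -0.025, 0.025, 0, 0.3]
  ]
}}

```text
time: 5.9
tool_pos: [0.4956, 0.1905, 0.1174]
tcp_rot: [2.22, 2.223, 0.0]
wrist_force: [-0.6, 0.3, -1.5]
width: 0.5
grip_force: 61.4
```

Call:
{"fn": "drive_tool", "kwargs": {
  "rows": [
    [0, 0, 0, -0.025, 0.025, 0, 0.3],
    [0, 0, 0, -0.025, 0.025, 0, 0.3],
    [0, 0, 0, -0.025, 0.025, 0, 0.3],
    [0, 0, 0, -0.025, 0.025, 0, 0.3],
    [0, 0, 0, -0.02, 0.025, 0, 0.3],
    [0, 0, 0, -0.015, 0.018, 0, 0.3],
    [0, 0, 0, 0, 0, 0, 0.3],
    [0, 0, 0, 0, 0, 0, 0.3]
  ]
}}

```text
time: 6.57
tool_pos: [0.6385, 0.0552, 0.1165]
tcp_rot: [-2.223, -2.218, 0.001]
wrist_force: [-0.6, 0.2, -2.7]
width: 0.504
grip_force: 61.6
```

Call:
{"fn": "drive_tool", "kwargs": {
  "rows": [
    [0, 0, 0, 0.001, 0.001, 0.02, 0.3],
    [0, 0, 0, 0, 0, 0.025, 0.3],
    [0, 0, 0, 0, 0, 0.02, 0.3],
    [0, 0, 0, 0, 0, 0.008, 0.3],
    [0, 0, 0, 0, 0, 0.004, 0.3],
    [0, 0, 0, 0, 0, 0.003, 0.3],
    [0, 0, 0, 0, 0, 0, 0.3],
    [0, 0, 0, 0, 0, 0, 0.3]
  ]
}}

```text
time: 7.23
tool_pos: [0.6401, 0.0577, 0.0386]
tcp_rot: [2.22, 2.221, 0.002]
wrist_force: [0.5, -0.3, -0.7]
width: 0.497
grip_force: 61.5
```

Call:
{"fn": "drive_tool", "kwargs": {
  "rows": [
    [0, 0, 0, 0, 0, 0.0015, 0.3],
    [0, 0, 0, 0, 0, 0.0015, 0.3],
    [0, 0, 0, 0, 0, 0, 0.3]
  ]
}}

```text
time: 7.48
tool_pos: [0.6396, 0.0573, 0.0348]
tcp_rot: [2.221, 2.221, 0.001]
wrist_force: [-0.1, -0.4, -2.0]
width: 0.504
grip_force: 61.5
```

Call:
{"fn": "drive_tool", "kwargs": {
  "rows": [
    [0, 0, 0, 0, 0, 0.001, 0.3],
    [0, 0, 0, 0, 0, 0.001, 0.3],
    [0, 0, 0, 0, 0, 0, 0.3]
  ]
}}

```text
time: 7.73
tool_pos: [0.6396, 0.0573, 0.0346]
tcp_rot: [2.221, 2.221, 0.0]
wrist_force: [-4.2, -1.0, 9.1]
width: 0.504
grip_force: 62.4
```

Call:
{"fn": "drive_tool", "kwargs": {
  "rows": [
    [0, 0, 0, 0, 0, 0, 0.6],
    [0, 0, 0, 0, 0, 0, 0.8],
    [0, 0, 0, 0, 0, 0, 0.9],
    [0, 0, 0, 0, 0, 0, 1],
    [0, 0, 0, 0, 0, 0, 1],
    [0, 0, 0, 0, 0, -0.01, 1],
    [0, 0, 0, 0, 0, -0.02, 1],
    [0, 0, 0, 0, 0, -0.03, 1]
  ]
}}

```text
time: 8.4
tool_pos: [0.6364, 0.0572, 0.0899]
tcp_rot: [-2.218, -2.218, 0.008]
wrist_force: [-0.2, 0.0, -0.7]
width: 1.001
grip_force: 0.0
```

Call:
{"fn": "drive_tool", "kwargs": {
  "rows": [
    [0, 0, 0, 0, 0, -0.03, 1],
    [0, 0, 0, 0, 0, -0.03, 1],
    [0, 0, 0, 0.01, -0.025, 0, 1],
    [0, 0, 0, 0.015, -0.035, 0, 1],
    [0, 0, 0, 0.015, -0.035, 0, 1],
    [0, 0, 0, 0.015, -0.035, 0, 1],
    [0, 0, 0, 0.015, -0.035, 0, 1],
    [0, 0, 0, 0.011, -0.0225, 0, 1]
  ]
}}

```text
time: 9.07
tool_pos: [0.4484, 0.1389, 0.1524]
tcp_rot: [-2.22, -2.221, 0.001]
wrist_force: [0.3, 0.5, 0.1]
width: 0.995
grip_force: 0.0
```

Run:
```python
import meas
meas.D={k:meas.D[k] for k in ['cap_green','cap_black']}
meas.caps(); print(meas.status.read_state()['tool_pos'])
```

```text
cap_green xyh [0.6371 0.0545 0.0726] res [-0.2 -0.1 -1.3  0.6 -0.5  0.4  0.3  1.7] single [0.6357 0.0552] [0.6396 0.0541]
cap_black xyh [0.4505 0.1345 0.0758] res [ -1.    0.4   0.3  -1.6 -12.6  -1.1   0.5   1.9] single [0.4555 0.1398] [0.4501 0.1083]
[0.4531 0.1383 0.1532]
```

Call:
{"fn": "drive_tool", "kwargs": {
  "rows": [
    [0, 0, 0, 0, 0, 0.02, 1],
    [0, 0, 0, 0, 0, 0.025, 1],
    [0, 0, 0, 0, 0, 0.025, 1],
    [0, 0, 0, 0, 0, 0.02, 1],
    [0, 0, 0, 0, 0, 0.015, 1],
    [0, 0, 0, 0, 0, 0.01, 1],
    [0, 0, 0, 0, 0, 0, 1],
    [0, 0, 0, 0, 0, 0, 1]
  ]
}}

```text
time: 10.03
tool_pos: [0.4523, 0.138, 0.0371]
tcp_rot: [-2.222, -2.22, 0.001]
wrist_force: [-0.4, 0.2, 1.2]
width: 1.002
grip_force: 0.0
```

Call:
{"fn": "drive_tool", "kwargs": {
  "rows": [
    [0, 0, 0, 0, 0, 0, 0.3],
    [0, 0, 0, 0, 0, 0, 0.3],
    [0, 0, 0, 0, 0, 0, 0.3],
    [0, 0, 0, 0, 0, 0, 0.3],
    [0, 0, 0, 0, 0, 0, 0.3],
    [0, 0, 0, 0, 0, 0, 0.3],
    [0, 0, 0, 0, 0, 0, 0.3]
  ]
}}

```text
time: 10.62
tool_pos: [0.4532, 0.1387, 0.0388]
tcp_rot: [2.22, 2.221, 0.004]
wrist_force: [0.9, -0.1, 6.6]
width: 0.584
grip_force: 61.8
```

Call:
{"fn": "drive_tool", "kwargs": {
  "rows": [
    [0, 0, 0, 0, 0, -0.015, 0.3],
    [0, 0, 0, 0, 0, -0.03, 0.3],
    [0, 0, 0, 0, 0, -0.03, 0.3],
    [0, 0, 0, 0, 0, -0.025, 0.3],
    [0, 0, 0, -0.015, 0.015, 0, 0.3],
    [0, 0, 0, -0.025, 0.025, 0, 0.3],
    [0, 0, 0, -0.025, 0.025, 0, 0.3],
    [0, 0, 0, -0.025, 0.025, 0, 0.3]
  ]
}}

```text
time: 11.28
tool_pos: [0.542, 0.0476, 0.1373]
tcp_rot: [-2.22, -2.223, -0.0]
wrist_force: [0.3, 0.7, -2.0]
width: 0.586
grip_force: 63.1
```

Call:
{"fn": "drive_tool", "kwargs": {
  "rows": [
    [0, 0, 0, -0.025, 0.025, 0, 0.3],
    [0, 0, 0, -0.025, 0.025, 0, 0.3],
    [0, 0, 0, -0.025, 0.025, 0, 0.3],
    [0, 0, 0, -0.018, 0.019, 0, 0.3],
    [0, 0, 0, 0, 0, 0, 0.3],
    [0, 0, 0, 0, 0, 0.02, 0.3],
    [0, 0, 0, 0, 0, 0.025, 0.3],
    [0, 0, 0, 0, 0, 0, 0.3]
  ]
}}

```text
time: 11.95
tool_pos: [0.6309, -0.044, 0.0864]
tcp_rot: [-2.216, -2.215, 0.01]
wrist_force: [-2.4, 1.1, -3.7]
width: 0.586
grip_force: 63.1
```

Call:
{"fn": "drive_tool", "kwargs": {
  "rows": [
    [0, 0, 0, 0, 0, 0, 0.3],
    [0, 0, 0, 0, 0, 0.02, 0.3],
    [0, 0, 0, 0, 0, 0.012, 0.3],
    [0, 0, 0, 0, 0, 0.005, 0.3],
    [0, 0, 0, 0, 0, 0.002, 0.3],
    [0, 0, 0, 0, 0, 0, 0.3],
    [0, 0, 0, 0, 0, 0, 0.3]
  ]
}}

```text
time: 12.53
tool_pos: [0.6363, -0.0446, 0.0541]
tcp_rot: [2.221, 2.221, 0.001]
wrist_force: [0.5, 0.5, -2.2]
width: 0.58
grip_force: 63.1
```

Call:
{"fn": "drive_tool", "kwargs": {
  "rows": [
    [0, 0, 0, 0, 0, 0.004, 0.3],
    [0, 0, 0, 0, 0, 0.003, 0.3],
    [0, 0, 0, 0, 0, 0.001, 0.3],
    [0, 0, 0, 0, 0, 0.0005, 0.3],
    [0, 0, 0, 0, 0, 0, 0.3],
    [0, 0, 0, 0, 0, 0, 0.3]
  ]
}}

```text
time: 13.03
tool_pos: [0.6358, -0.0446, 0.0448]
tcp_rot: [2.221, 2.221, 0.0]
wrist_force: [-0.7, 1.3, -1.7]
width: 0.584
grip_force: 63.4
```

Call:
{"fn": "drive_tool", "kwargs": {
  "rows": [
    [0, 0, 0, 0, 0, 0.0015, 0.3],
    [0, 0, 0, 0, 0, 0, 0.3],
    [0, 0, 0, 0, 0, 0, 0.3]
  ]
}}

```text
time: 13.28
tool_pos: [0.6359, -0.0447, 0.0447]
tcp_rot: [2.221, 2.222, -0.0]
wrist_force: [-3.2, 0.2, 6.0]
width: 0.584
grip_force: 64.0
```

Call:
{"fn": "drive_tool", "kwargs": {
  "rows": [
    [0, 0, 0, 0, 0, 0, 0.7],
    [0, 0, 0, 0, 0, 0, 0.85],
    [0, 0, 0, 0, 0, 0, 1],
    [0, 0, 0, 0, 0, 0, 1],
    [0, 0, 0, 0, 0, 0, 1],
    [0, 0, 0, 0, 0, -0.02, 1],
    [0, 0, 0, 0, 0, -0.035, 1],
    [0, 0, 0, 0, 0, -0.035, 1]
  ]
}}

```text
time: 13.95
tool_pos: [0.6339, -0.0445, 0.132]
tcp_rot: [-2.219, -2.219, 0.005]
wrist_force: [1.1, -0.1, 0.3]
width: 1.0
grip_force: 0.0
```

Call:
{"fn": "drive_tool", "kwargs": {
  "rows": [
    [0, 0, 0, 0, 0, -0.03, 1],
    [0, 0, 0, -0.02, -0.015, 0, 1],
    [0, 0, 0, -0.035, -0.03, 0, 1],
    [0, 0, 0, -0.035, -0.03, 0, 1],
    [0, 0, 0, -0.035, -0.03, 0, 1],
    [0, 0, 0, -0.035, -0.03, 0, 1],
    [0, 0, 0, -0.035, -0.03, 0, 1],
    [0, 0, 0, -0.033, -0.023, 0, 1]
  ]
}}

```text
time: 14.62
tool_pos: [0.4603, -0.2566, 0.1632]
tcp_rot: [-2.221, -2.222, 0.0]
wrist_force: [0.2, -0.0, -0.5]
width: 1.005
grip_force: 0.0
```

Run:
```python
import meas
meas.D={k:meas.D[k] for k in ['cap_black','cap_bronze']}
meas.caps(); print(meas.status.read_state()['tool_pos'])
```

```text
cap_black xyh [ 0.6347 -0.0476  0.0838] res [-0.4 -0.1 -0.4  1.   0.   0.5  0.   0.7] single [ 0.6337 -0.0472] [ 0.6357 -0.0474]
cap_bronze xyh [ 0.4484 -0.2721  0.0958] res [-0.5  0.5  0.3  0.1 -1.3 -0.1  1.9  0.5] single [ 0.4498 -0.2685] [ 0.4483 -0.2686]
[ 0.4627 -0.2553  0.1633]
```

Call:
{"fn": "drive_tool", "kwargs": {
  "rows": [
    [0, 0, 0, -0.008, -0.007, 0, 1],
    [0, 0, 0, -0.008, -0.007, 0, 1],
    [0, 0, 0, 0, 0, 0, 1],
    [0, 0, 0, 0, 0, 0, 1],
    [0, 0, 0, 0, 0, 0, 1]
  ]
}}

```text
time: 15.33
tool_pos: [0.4483, -0.2716, 0.1633]
tcp_rot: [-2.221, -2.222, -0.0]
wrist_force: [0.1, 0.3, 0.4]
width: 1.001
grip_force: 0.0
```

Down to TCP z ≈ 0.05 (0.113 lower).

Call:
{"fn": "drive_tool", "kwargs": {
  "rows": [
    [0, 0, 0, 0, 0, 0.015, 1],
    [0, 0, 0, 0, 0, 0.02, 1],
    [0, 0, 0, 0, 0, 0.02, 1],
    [0, 0, 0, 0, 0, 0.02, 1],
    [0, 0, 0, 0, 0, 0.02, 1],
    [0, 0, 0, 0, 0, 0.018, 1],
    [0, 0, 0, 0, 0, 0, 1],
    [0, 0, 0, 0, 0, 0, 1]
  ]
}}

```text
time: 16.0
tool_pos: [0.4474, -0.271, 0.0493]
tcp_rot: [-2.219, -2.22, 0.001]
wrist_force: [0.6, 0.1, -0.9]
width: 0.997
grip_force: 0.0
```

Call:
{"fn": "drive_tool", "kwargs": {
  "rows": [
    [0, 0, 0, 0, 0, 0, 0.5],
    [0, 0, 0, 0, 0, 0, 0.5],
    [0, 0, 0, 0, 0, 0, 0.5],
    [0, 0, 0, 0, 0, 0, 0.5],
    [0, 0, 0, 0, 0, 0, 0.5],
    [0, 0, 0, 0, 0, 0, 0.5]
  ]
}}

```text
time: 16.5
tool_pos: [0.4499, -0.2728, 0.0522]
tcp_rot: [2.219, 2.219, 0.002]
wrist_force: [1.1, 0.5, 6.9]
width: 0.724
grip_force: 66.0
```

Call:
{"fn": "drive_tool", "kwargs": {
  "rows": [
    [0, 0, 0, 0, 0, -0.015, 0.5],
    [0, 0, 0, 0, 0, -0.03, 0.5],
    [0, 0, 0, 0, 0, -0.03, 0.5],
    [0, 0, 0, 0, 0, -0.025, 0.5],
    [0, 0, 0, 0.02, 0, 0, 0.5],
    [0, 0, 0, 0.03, 0, 0, 0.5],
    [0, 0, 0, 0.03, 0, 0, 0.5],
    [0, 0, 0, 0.03, 0.01, 0, 0.5]
  ]
}}

```text
time: 17.17
tool_pos: [0.4554, -0.1604, 0.1492]
tcp_rot: [-2.221, -2.217, 0.003]
wrist_force: [0.7, -0.2, -4.9]
width: 0.722
grip_force: 67.2
```

Call:
{"fn": "drive_tool", "kwargs": {
  "rows": [
    [0, 0, 0, 0.017, 0.02, 0, 0.5],
    [0, 0, 0, 0, 0.03, 0, 0.5],
    [0, 0, 0, 0, 0.03, 0, 0.5],
    [0, 0, 0, 0, 0.03, 0, 0.5],
    [0, 0, 0, 0, 0.03, 0, 0.5],
    [0, 0, 0, 0, 0.03, 0, 0.5],
    [0, 0, 0, 0, 0, 0, 0.5],
    [0, 0, 0, 0, 0, 0, 0.5]
  ]
}}

```text
time: 17.83
tool_pos: [0.6285, -0.1444, 0.1487]
tcp_rot: [-2.219, -2.221, 0.002]
wrist_force: [-0.3, 0.0, -4.6]
width: 0.726
grip_force: 68.0
```

Call:
{"fn": "drive_tool", "kwargs": {
  "rows": [
    [0, 0, 0, 0, 0, 0.02, 0.5],
    [0, 0, 0, 0, 0, 0.025, 0.5],
    [0, 0, 0, 0, 0, 0.02, 0.5],
    [0, 0, 0, 0, 0, 0.012, 0.5],
    [0, 0, 0, 0, 0, 0.006, 0.5],
    [0, 0, 0, 0, 0, 0.003, 0.5],
    [0, 0, 0, 0, 0, 0, 0.5],
    [0, 0, 0, 0, 0, 0, 0.5]
  ]
}}

```text
time: 18.5
tool_pos: [0.629, -0.1451, 0.0656]
tcp_rot: [2.22, 2.22, 0.001]
wrist_force: [0.6, -1.0, -4.3]
width: 0.722
grip_force: 68.0
```

Call:
{"fn": "drive_tool", "kwargs": {
  "rows": [
    [0, 0, 0, 0, 0, 0.003, 0.5],
    [0, 0, 0, 0, 0, 0.002, 0.5],
    [0, 0, 0, 0, 0, 0.0015, 0.5],
    [0, 0, 0, 0, 0, 0, 0.5],
    [0, 0, 0, 0, 0, 0, 0.5]
  ]
}}

```text
time: 18.92
tool_pos: [0.6288, -0.1449, 0.0583]
tcp_rot: [2.221, 2.221, 0.001]
wrist_force: [0.5, -0.2, -2.7]
width: 0.727
grip_force: 68.1
```

Call:
{"fn": "drive_tool", "kwargs": {
  "rows": [
    [0, 0, 0, 0, 0, 0.0012, 0.5],
    [0, 0, 0, 0, 0, 0, 0.5],
    [0, 0, 0, 0, 0, 0, 0.5]
  ]
}}

```text
time: 19.17
tool_pos: [0.6288, -0.1449, 0.0583]
tcp_rot: [2.221, 2.221, 0.001]
wrist_force: [-2.0, 0.3, 5.4]
width: 0.724
grip_force: 68.9
```

Call:
{"fn": "drive_tool", "kwargs": {
  "rows": [
    [0, 0, 0, 0, 0, 0, 0.8],
    [0, 0, 0, 0, 0, 0, 0.9],
    [0, 0, 0, 0, 0, 0, 1],
    [0, 0, 0, 0, 0, 0, 1],
    [0, 0, 0, 0, 0, 0, 1],
    [0, 0, 0, 0, 0, -0.02, 1],
    [0, 0, 0, 0, 0, -0.03, 1],
    [0, 0, 0, 0, 0, -0.03, 1]
  ]
}}

```text
time: 19.83
tool_pos: [0.6268, -0.1445, 0.1356]
tcp_rot: [-2.219, -2.219, 0.003]
wrist_force: [0.3, 0.5, 0.4]
width: 1.003
grip_force: 0.0
```

Call:
{"fn": "drive_tool", "kwargs": {
  "rows": [
    [0, 0, 0, 0, 0, -0.03, 1],
    [0, 0, 0, -0.008, -0.018, 0, 1],
    [0, 0, 0, 0, -0.03, 0, 1],
    [0, 0, 0, 0, -0.03, 0, 1],
    [0, 0, 0, 0, -0.03, 0, 1],
    [0, 0, 0, 0, -0.03, 0, 1],
    [0, 0, 0, 0, -0.03, 0, 1],
    [0, 0, 0, 0, 0, 0, 1]
  ]
}}

```text
time: 20.5
tool_pos: [0.4545, -0.1519, 0.1651]
tcp_rot: [-2.219, -2.217, 0.005]
wrist_force: [-0.6, 0.9, -0.4]
width: 0.999
grip_force: 0.0
```

Run:
```python
import meas
from meas import *
P['top']=shot('top','b_top.png'); P['scene']=shot('scene')
cv2.imwrite('pics/b.png',np.hstack([cv2.resize(P[n]['color'][y-50:y+50,x-50:x+50,::-1],(400,400),interpolation=2) for n,(x,y) in {'top':(378,232),'scene':(315,170)}.items()]))
meas.D={k:meas.D[k] for k in ['cap_bronze']}
caps(); print(status.read_state()['tool_pos'])
```

```text
cap_bronze xyh [ 0.6263 -0.1491  0.1034] res [-0.7  0.1  0.3  0.3  0.2 -0.2 -0.   0.9] single [ 0.6255 -0.1495] [ 0.627  -0.1489]
[ 0.4616 -0.1531  0.167 ]
```

View pics/b.png

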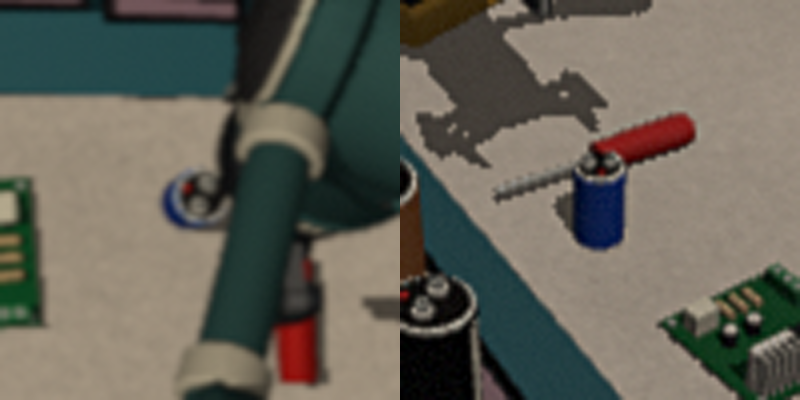

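Blue shows at scene pixels u 308–322 with its base at v≈182. Its rim centre is at about (315,163) in the scene and (379,231) in the top view. I'll cross-check its position from these.

Run:
```python
from meas import *
X,g=tri(ray(P['scene'],314.8,162.5),ray(P['top'],378.8,230.8)); print(X,g)
print(at_z(P['scene'],314.8,162.5,.058),at_z(P['top'],378.8,230.8,.058))
for x,y in [(.461,-.153),(.458,-.150),(.4625,-.155)]: print(x,y,box(P['scene'],x,y,.0175,.058),box(P['top'],x,y,.0175,.058))
```

```text
[ 0.4627 -0.1541  0.05  ] 0.003498578798950245
[ 0.4675 -0.1428  0.058 ] [ 0.4634 -0.1538  0.058 ]
0.461 -0.153 [308.285  156.1114 321.5842 181.3958] [367.8527 224.5831 385.6917 240.5217]
0.458 -0.15 [309.8475 156.3433 323.1554 181.6416] [366.7262 225.8235 384.5068 241.7053]
0.4625 -0.155 [307.4091 155.9042 320.6997 181.1749] [368.609  223.9617 386.4887 239.9286]
```

Call:
{"fn": "drive_tool", "kwargs": {
  "rows": [
    [0, 0, 0, 0, 0, 0.02, 1],
    [0, 0, 0, 0, 0, 0.025, 1],
    [0, 0, 0, 0, 0, 0.025, 1],
    [0, 0, 0, 0, 0, 0.025, 1],
    [0, 0, 0, 0, 0, 0.025, 1],
    [0, 0, 0, 0, 0, 0.023, 1],
    [0, 0, 0, 0, 0, 0, 1],
    [0, 0, 0, 0, 0, 0, 1]
  ]
}}

```text
time: 21.57
tool_pos: [0.4592, -0.1523, 0.0223]
tcp_rot: [-2.218, -2.219, 0.003]
wrist_force: [0.4, -0.6, 0.6]
width: 1.001
grip_force: 0.0
```

Call:
{"fn": "drive_tool", "kwargs": {
  "rows": [
    [0, 0, 0, 0, 0, 0, 0.2],
    [0, 0, 0, 0, 0, 0, 0.2],
    [0, 0, 0, 0, 0, 0, 0.2],
    [0, 0, 0, 0, 0, 0, 0.2],
    [0, 0, 0, 0, 0, 0, 0.2],
    [0, 0, 0, 0, 0, 0, 0.2],
    [0, 0, 0, 0, 0, 0, 0.2],
    [0, 0, 0, 0, 0, 0, 0.2]
  ]
}}

```text
time: 22.23
tool_pos: [0.4617, -0.1534, 0.0253]
tcp_rot: [2.219, 2.22, 0.002]
wrist_force: [-0.5, -0.1, 6.5]
width: 0.391
grip_force: 59.3
```

Call:
{"fn": "drive_tool", "kwargs": {
  "rows": [
    [0, 0, 0, 0, 0, -0.015, 0.2],
    [0, 0, 0, 0, 0, -0.03, 0.2],
    [0, 0, 0, 0, 0, -0.03, 0.2],
    [0, 0, 0, 0, 0, -0.025, 0.2],
    [0, 0, 0, 0.02, 0, 0, 0.2],
    [0, 0, 0, 0.03, 0, 0, 0.2],
    [0, 0, 0, 0.03, 0, 0, 0.2],
    [0, 0, 0, 0.03, 0, 0, 0.2]
  ]
}}

```text
time: 22.9
tool_pos: [0.46, -0.042, 0.1242]
tcp_rot: [2.222, 2.219, 0.001]
wrist_force: [-0.2, 0.6, -0.2]
width: 0.39
grip_force: 59.8
```

Call:
{"fn": "drive_tool", "kwargs": {
  "rows": [
    [0, 0, 0, 0.03, 0, 0, 0.2],
    [0, 0, 0, 0.03, 0, 0, 0.2],
    [0, 0, 0, 0.03, 0, 0, 0.2],
    [0, 0, 0, 0.03, 0, 0, 0.2],
    [0, 0, 0, 0.03, 0, 0, 0.2],
    [0, 0, 0, 0.03, 0, 0, 0.2],
    [0, 0, 0, 0.0185, 0.01, 0, 0.2],
    [0, 0, 0, 0, 0.0245, 0, 0.2]
  ]
}}

```text
time: 23.57
tool_pos: [0.4921, 0.159, 0.1233]
tcp_rot: [-2.215, -2.224, 0.001]
wrist_force: [0.4, 0.0, -0.4]
width: 0.392
grip_force: 59.8
```

Call:
{"fn": "drive_tool", "kwargs": {
  "rows": [
    [0, 0, 0, 0, 0.03, 0, 0.2],
    [0, 0, 0, 0, 0.03, 0, 0.2],
    [0, 0, 0, 0, 0.03, 0, 0.2],
    [0, 0, 0, 0, 0.03, 0, 0.2],
    [0, 0, 0, 0, 0.03, 0, 0.2],
    [0, 0, 0, 0, 0, 0, 0.2],
    [0, 0, 0, 0, 0, 0, 0.2],
    [0, 0, 0, 0, 0, 0, 0.2]
  ]
}}

```text
time: 24.23
tool_pos: [0.6436, 0.1555, 0.1229]
tcp_rot: [-2.221, -2.22, 0.003]
wrist_force: [-0.3, 0.6, -1.1]
width: 0.393
grip_force: 60.0
```

Expected placing z ≈ 0.031.

Call:
{"fn": "drive_tool", "kwargs": {
  "rows": [
    [0, 0, 0, 0, 0, 0.02, 0.2],
    [0, 0, 0, 0, 0, 0.025, 0.2],
    [0, 0, 0, 0, 0, 0.02, 0.2],
    [0, 0, 0, 0, 0, 0.015, 0.2],
    [0, 0, 0, 0, 0, 0.006, 0.2],
    [0, 0, 0, 0, 0, 0.004, 0.2],
    [0, 0, 0, 0, 0, 0, 0.2],
    [0, 0, 0, 0, 0, 0, 0.2]
  ]
}}

```text
time: 24.9
tool_pos: [0.6453, 0.1559, 0.0347]
tcp_rot: [2.221, 2.221, 0.002]
wrist_force: [-0.1, -0.8, -0.6]
width: 0.394
grip_force: 60.0
```

Call:
{"fn": "drive_tool", "kwargs": {
  "rows": [
    [0, 0, 0, 0, 0, 0.001, 0.2],
    [0, 0, 0, 0, 0, 0, 0.2],
    [0, 0, 0, 0, 0, 0, 0.2]
  ]
}}

```text
time: 25.15
tool_pos: [0.6454, 0.1558, 0.0336]
tcp_rot: [2.221, 2.221, 0.002]
wrist_force: [0.9, 0.8, -0.8]
width: 0.393
grip_force: 60.0
```

Call:
{"fn": "drive_tool", "kwargs": {
  "rows": [
    [0, 0, 0, 0, 0, 0.0015, 0.2],
    [0, 0, 0, 0, 0, 0.001, 0.2],
    [0, 0, 0, 0, 0, 0, 0.2],
    [0, 0, 0, 0, 0, 0, 0.2]
  ]
}}

```text
time: 25.48
tool_pos: [0.6453, 0.1559, 0.0313]
tcp_rot: [2.221, 2.221, 0.002]
wrist_force: [-2.8, -0.2, 5.6]
width: 0.391
grip_force: 60.9
```

Contact. Releasing, then backing off clear of the view.

Call:
{"fn": "drive_tool", "kwargs": {
  "rows": [
    [0, 0, 0, 0, 0, 0, 0.5],
    [0, 0, 0, 0, 0, 0, 0.7],
    [0, 0, 0, 0, 0, 0, 0.9],
    [0, 0, 0, 0, 0, 0, 1],
    [0, 0, 0, 0, 0, 0, 1],
    [0, 0, 0, 0, 0, -0.015, 1],
    [0, 0, 0, 0, 0, -0.03, 1],
    [0, 0, 0, 0, 0, -0.03, 1]
  ]
}}

```text
time: 26.15
tool_pos: [0.6432, 0.1554, 0.1048]
tcp_rot: [-2.22, -2.22, 0.005]
wrist_force: [1.0, 1.4, 1.1]
width: 0.998
grip_force: 0.0
```

Call:
{"fn": "drive_tool", "kwargs": {
  "rows": [
    [0, 0, 0, 0, 0, -0.03, 1],
    [0, 0, 0, 0, 0, -0.03, 1],
    [0, 0, 0, 0.03, -0.03, 0, 1],
    [0, 0, 0, 0.03, -0.03, 0, 1],
    [0, 0, 0, 0.03, -0.03, 0, 1],
    [0, 0, 0, 0.03, -0.03, 0, 1],
    [0, 0, 0, 0.03, -0.03, 0, 1],
    [0, 0, 0, 0, 0, 0, 1]
  ]
}}

```text
time: 26.82
tool_pos: [0.4923, 0.3074, 0.1662]
tcp_rot: [-2.214, -2.224, -0.0]
wrist_force: [0.3, -0.3, 0.5]
width: 1.0
grip_force: 0.0
```

Run:
```python
from meas import *
P['top']=shot('top','f_top.png'); P['scene']=shot('scene','f_scene.png')
caps(); trays()
a=cv2.imread('pics/f_top.png')[120:290,170:450];b=cv2.imread('pics/f_scene.png')[110:380,180:480]
s=lambda i:cv2.resize(i,(400,int(400*i.shape[0]/i.shape[1])),interpolation=2)
a,b=s(a),s(b);a=cv2.copyMakeBorder(a,0,b.shape[0]-a.shape[0],0,0,0);cv2.imwrite('pics/f.png',np.hstack([a,b]))
```

```text
cap_blue xyh [0.6443 0.1559 0.0569] res [-0.2  0.  -0.8  0.5 -1.2  0.4  1.   1.6] single [0.6442 0.1574] [0.646 0.155]
cap_green xyh [0.6381 0.0546 0.0734] res [-0.6 -0.2 -0.8  0.8 -0.5  0.9  0.3  1.4] single [0.6365 0.0546] [0.641  0.0541]
cap_black xyh [ 0.6341 -0.0478  0.0837] res [-0.1 -0.2 -0.2  0.9  0.1  0.7  0.1 -0. ] single [ 0.6337 -0.0472] [ 0.6344 -0.0474]
cap_bronze xyh [ 0.6275 -0.1476  0.0986] res [-0.7  0.3  0.2  0.8 -0.4 -0.1  0.9  1.4] single [ 0.6267 -0.1468] [ 0.6282 -0.1462]
tray_a tri [ 0.6395 -0.1513 -0.0111] gap 0.0441 z10mm [ 0.6629 -0.1453] [ 0.6149 -0.1361]
tray_a tri [ 0.647  -0.0523 -0.014 ] gap 0.03 z10mm [ 0.6664 -0.0409] [ 0.628  -0.0427]
tray_a tri [ 0.642   0.0552 -0.0015] gap 0.0027 z10mm [0.6455 0.0652] [0.64   0.0539]
tray_a tri [0.6481 0.1576 0.0011] gap 0.0018 z10mm [0.6508 0.1637] [0.6463 0.1556]
circuit_board tri [ 0.4316 -0.002   0.0059] gap 0.0006 z10mm [0.4348 0.0014] [ 0.4312 -0.0018]
```

View pics/f.png

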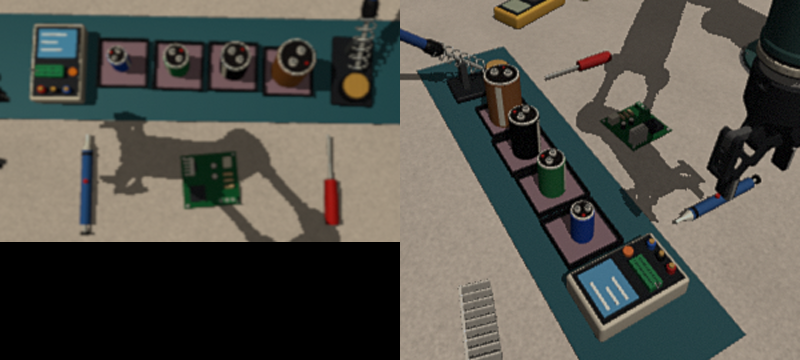

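All four caps stand upright, centred in their trays within about 4 mm. In the scene crop they run blue (583,220), green (550,172), black (523,130), bronze (502,95), starting from the tester. The board is unmoved and the gripper is clear.

```bash
python3 -c "
from h import *
print(workorder.finish_job())"
```

```text
the job is handed in; nothing more can be done
None
```

The job is handed in: blue, green, black and bronze stand upright in order from the tester outward, each about 4 mm or less from its tray's middle by the cameras, with the circuit board left in place; no verdict came back.

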